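# Hang the lift-off door on the instrument cabinet

## Robot

A 7-joint arm with a two-finger parallel gripper is mounted at the origin on the work surface. World frame = base frame: x ahead of the robot, y to its left, z up, the work surface at z = 0. Lengths are in m, angles in degrees, forces in N, time in s.
With the tool pointing down it reaches from about 0.425 to 0.875 m from the base axis. Payload 4.7 kg.
Tool frame: the origin (TCP) lies on the centre line of the jaws, within the pads' length; the fingertips stand 19 mm ahead of it and the grasp point (between the pads) is the TCP (nose_length is the distance from the TCP to the fingertips, in m); x points along the fingers, z is the direction in which the jaws open and shut, and the axes are right-handed (so a half turn about x gives the same grasp; the last joint's range is limited). The gripper opens to 85 mm and grips with 20 to 120 N. Pads are 22 mm wide; open, the fingers measure 114 mm over their backs; the gripper's body (76 mm by 85 mm) begins 54 mm behind the grasp point. The pads swing forward as they close: fully open they stand 13 mm farther back than shut.
Start: joints at [-67.26, 18.392, -4.016, 83.108, 1.295, 78.541, -3.26], TCP at [0.243, 0.603, 0.25] pointing down, gripper open.
Joint ranges: [-163.93, 163.93], [-17.29, 119.83], [-79.2, 71.16], [3.27, 140.29], [-89.18, 269.18], [5.43, 117.66], [-154.24, 154.24]. Speed limits (degrees/s): [147.25, 147.25, 180, 180, 180, 180, 180].

## Interface

Orientations are given as [roll, pitch, yaw] about the fixed x, y, z axes, in that order (R = Rz(yaw) Ry(pitch) Rx(roll)).
In Python, from station import get_state, grab_frame, job_done, nose_length gives the robot as it stands.
- The arm moves only by the tool jog_arm, never from a script. Its argument "plan" is one flat list of numbers, 7 for each row, row after row: the shift along the tool's x, y, z in mm, then the turn, a rotation vector about the tool's x, y, z in rad, then the closure, from -1 (fully open) to 1 (shut). A call has 1 to 10 rows; each row is the pose to reach, as a shift and turn from the pose commanded when the call began, along the tool's axes at that moment; what a row does not reach only later rows make up. A row lasts 1/8 s, in which the tool goes at most 62.5 mm and 10.7 degrees, less where a joint would pass 70% of its speed; a pose out of reach is approached as far as the arm can. A call with a gripper value outside its range is refused whole. The fingers move at their own pace and stop on an object; "squeeze" is the grip in N (left out, the last holds). Time passes only in rows, so rows that repeat a pose let the fingers close. It gives the time, the measured TCP pose, the force and the opening at its end, in the units of the state.
- get_state(): the state, without advancing time (a new reading comes with each control period).
- grab_frame(name): name is "side" or "top" or "wrist"; returns a dict with "image" (420x560x3 uint8, blue, green, red), "fx", "fy", "cx", "cy" (pixels), "rvec" (rotation vector, rad) and "tvec" (3), from world to camera coordinates, as OpenCV has them. Camera axes: x right, y down, z forward; pixel columns grow to the right and rows downward; lengths in m; the calibration is good to about 2 mm. The wrist camera is an equidistant fisheye: a pixel r from the principal point sees the ray r / f radians off the axis. A picture is of the moment at which its call begins. There is no depth.
- job_done(): hands the job in, once; it reports no verdict.
The state is a dict: "clock": time; "joint_pos": joint angles; "joint_velocities": joint speeds; "tau": joint torques, N m; "ee_pos": TCP position; "ee_rot": TCP orientation; "force": force on the tool from outside, world axes, zero at the start; "wrist_torque": the same for the moment, N m; "grip_width": opening from 0.0 (shut) to 1.0 (fully open).
Only numpy, scipy, OpenCV 4.12 (cv2) and the standard library are available. Lean on these libraries where they do the work, as an engineer would, in place of code of your own. Each camera call takes 0.05 s, during which the arm holds its last target.

## Task

The clamp dog in the T-slot in front of the open instrument cabinet is in the way of the cabinet's door. First slide the dog along to the slot's open end, lift it out and put it in the plain shallow tray; then take the door from its wooden stand and hang it, fully home, with both knuckles on the cabinet's two hinge pins, and let go. Leave everything else on the bench where it is.

Things in the scene. Friction and masses are not known exactly. Their poses are not given: they have to be found in the camera images.
- unit: Fixed grey instrument cabinet on an aluminium service plate. Origin under the plate at table height; z up, the open front faces -x, y along the front. Plate: x -145 to 140, y -135 to 80 mm, 12 mm thick. Cabinet: x -10 to 130, y -115 to 75 mm, 212 mm high. In front of it the T-slot rail runs along y at x = -115 mm, 39 mm wide, its top 26.5 mm above the table.
- slot_end (a point): Middle of the slot's open end, on the slot's floor, 12 mm above the table; axes as the unit's. The slot's lips run from 180 mm (closed end) to 25 mm short of this point, along the unit's y; from there to 25 mm past it there are none, so a dog whose middle is within 10 mm of this point can be lifted straight up and out.
- pin_low (a point): Foot of the lower hinge pin, on a bracket disc (20 mm diameter, 8 mm thick) 62 mm above the table; the knuckle's lower face comes to rest here. The pin stands upright, 9 mm diameter for 16 mm, then tapers to 3.6 mm at its tip, 26 mm up. The bracket arm (14 mm wide) runs from the disc towards the unit's +x, to the cabinet. Axes as the unit's.
- pin_high (a point): Foot of the upper pin, 90 mm straight above the lower one, same pin and bracket. This bracket bars the lower knuckle's way from above: bring the door in sideways from the unit's -x side, its panel pointing about along the unit's -x (open at a right angle), knuckles' lower faces 30 to 55 mm above the pins' feet; then lower it straight down.
- dog_mid (a point): Loose steel clamp dog (about 0.18 kg) standing in the T-slot: the middle of its upper block, 30 mm along y, 26 mm along x, 40 mm tall. Below the block a neck 9 mm wide, then a T-foot 20 (x) by 26 (y) mm, 6 mm thick, its underside 36 mm below this point. Own y along the slot, z up. It has about 1.5 mm play each side and slides easily.
- tray: The plain shallow tray without partitions, black, fixed, 110 (x) x 130 (y) mm outside, walls 4 mm thick and 25 mm high, floor 4 mm. Origin at the centre of its underside.
- sorter: Black tray of the same outline but with partitions and 35 mm high, fixed; a bystander, not for the dog. Origin at the centre of its underside.
- door_top (a point): Where to grip the loose door (about 0.35 kg): 15 mm below the middle of its upper edge, above its centre of mass. The door is an upright grey panel, 10 mm thick (own y), 160 mm wide (own x), 150 mm tall (own z, up). The upright hinge axis lies 93 mm from this point towards the door's -x; the panel begins 13 mm from that axis.
- knuckle_low (a point): Centre of the lower face of the door's lower knuckle: a steel tube, 22 mm diameter, 22 mm tall, open right through, bore 12 mm, on the hinge axis; 15 mm above the door's lower edge. Axes as the door's.
- knuckle_high (a point): Centre of the lower face of the upper knuckle, the same tube, 90 mm above the lower one; 30 mm below the level of point door_top. Axes as the door's.
- stand: Fixed wooden stand in whose 13 mm slot the door stands at the start, along the stand's x; base 130 x 100 mm, 12 mm thick (the door's lower edge rests on it), cheeks 110 mm long, their tops 62 mm above the table. Origin at the centre of its underside.
- flux: small amber glass bottle with black cap, 44 mm diameter, 105 mm tall; origin at the centre of its underside; a bystander.
- spool: grey solder spool standing on end, 48 mm diameter, 50 mm tall; origin at the centre of its underside; a bystander.
- jar: glass screw jar with a steel lid, 48 mm diameter, 60 mm tall; origin at the centre of its underside; a bystander.
- mug: white mug, 76 mm diameter, 90 mm tall, with a handle; origin at the centre of its underside; a bystander.
- driver: screwdriver lying flat, 170 mm long, under 30 mm high; origin at the centre of its underside; a bystander.
- spanner: spanner lying flat, 150 mm long; origin at the centre of its underside; a bystander.
- meter: grey hand meter lying flat, 150 x 75 x 43 mm; origin at the centre of its underside; a bystander.
Mind the look-alikes: they are no part of the job. Leave any green look-alike of the part that bears dog_mid alone. What is shaped like the part that bears door_top but orange is not meant.

How it is judged (in metres and radians):
On the way, in this order (a step that is already met when the one before it is completed fails the run):
1. the dog lies or stands in the plain tray, let go (x of dog_mid in the frame of tray between -0.05 and 0.05 m and y of dog_mid in the frame of tray between -0.06 and 0.06 m and height (world z) of dog_mid below 0.05 m and contact force between dog and the fingers below 0.1 N), for 0.2 s.
2. both knuckles are on their pins, fully home (distance between knuckle_low and pin_low below 0.006 m and distance between knuckle_high and pin_high below 0.006 m), for 0.2 s.
At the end, for the whole second after the job is handed in: Each knuckle's lower face is within 6 mm of its pin's foot, the door upright within 0.08 rad and at rest; the dog at rest in the plain tray, its middle inside the walls and under 50 mm high; both let go (all of step 1 and all of step 2 and angle between door_top's own z axis and vertical below 0.08 rad and linear speed of each of door, dog below 0.03 m/s); the robot touches nothing.
It fails at once if the door is tipped over (more than 0.6 rad) (angle between door_top's own z axis and vertical above 0.6 rad).
It fails at once if a bystander is pushed more than 30 mm away (distance of any of flux, spool, jar, mug, driver, spanner, meter from where it was at the start of the episode above 0.03 m).
It also fails if it takes over 64 s, if anything falls off the work surface, if the arm or the gripper's body presses on something with over 40 N, if the wrist force passes 120 N, or if a joint passes its speed limit or range.

## Working session

There is one attempt and no reset: what is moved stays moved. The work goes in short steps, Python scripts to look and compute and a tool call to move; the robot and the scene stay as the last step left them, time stands still between calls to the robot, and variables do not carry over. Pictures are saved under pics/ and viewed, and the job is handed in when it is done.

Besides the shell and the picture viewer there is one more tool, called after "Emit:" as name(argument=value, ...) on one line, values as JSON. jog_arm: Moves the arm, as the interface text tells. Its arguments: {"type":"object","properties":{"plan":{"type":"array","items":{"type":"number"}},"squeeze":{"type":"number"}},"required":["plan"]}

```bash
ls; mkdir -p pics
python3 - <<'E'
from station import *
import cv2
s=get_state()
for k,v in s.items(): print(k,v)
print(nose_length if not callable(nose_length) else nose_length())
for n in("side","top","wrist"):
    f=grab_frame(n); cv2.imwrite(f"pics/{n}0.png",f["image"])
    print(n,[f[k] for k in("fx","fy","cx","cy","rvec","tvec")])
E
```

```text
pics
clock 0.0
joint_pos [-67.26019204  18.43989318  -4.01624759  83.17270546   1.29563589
  78.54154701  -3.2602037 ]
joint_velocities [ 0.02450554 -0.11848902 -0.06421523 -0.08585473  0.02633213 -0.02082662
 -0.01145376]
tau [ 3.33834150e-04 -4.93593514e+01 -3.81870959e-01 -3.14338839e+01
  1.30400306e-02  1.13855486e-02  1.01718152e-05]
ee_pos [0.2426365  0.60248821 0.24923337]
ee_rot [-176.80571162   89.89096493 -108.73521578]
force [-0.05300634 -0.5826032   0.89468122]
wrist_torque [-0.01423935  0.00633103  0.01545117]
grip_width 0.9992189776850883
0.019
side [495.75849624085964, 495.75849624085964, 283.0590919726068, 208.49952421717, array([ 2.37017392, -0.64316717,  0.2457054 ]), array([-0.47729396,  0.23487442,  1.14573714])]
top [528.061013843421, 528.061013843421, 272.2738851025751, 206.49985914608132, array([ 2.1595873 , -2.16966249,  0.11669773]), array([-0.03196921,  0.52956352,  1.3870354 ])]
wrist [325.19226210127806, 325.19226210127806, 278.3744061954488, 211.65916498952592, array([-2.37224063, -1.60099191, -0.25939342]), array([-0.64922774, -0.04006475,  0.38032458])]
```

View pics/top0.png

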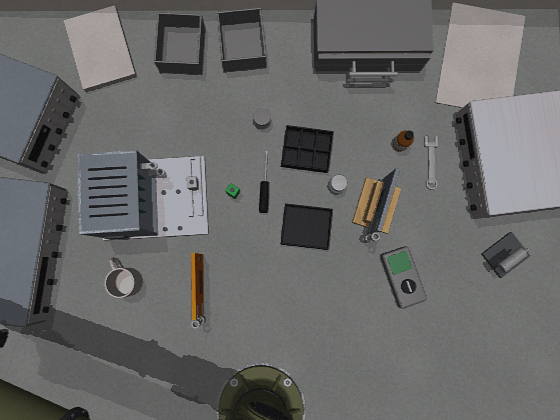

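View pics/side0.png

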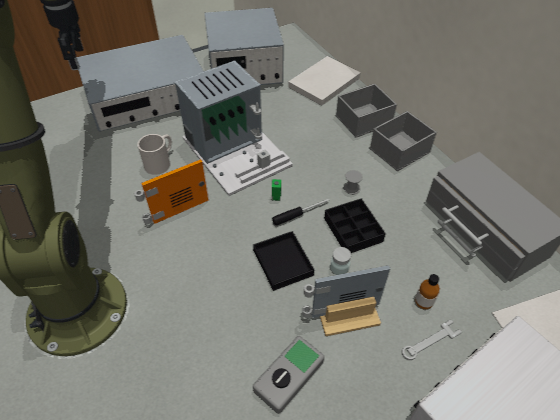

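View pics/wrist0.png

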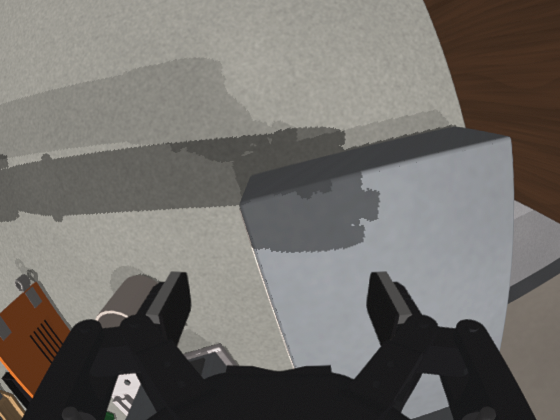

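The top view shows the unit at left with its front to the right. The dog is near (193,183), the plain tray at (307,227), the sorter at (307,148) and the door with its stand at (380,205). Next I'll zoom in.

```bash
cat > h.py <<'E'
from station import *
import cv2, numpy as np
from scipy.spatial.transform import Rotation as Rn
def P(f):
    R=cv2.Rodrigues(np.array(f["rvec"],float))[0]; t=np.array(f["tvec"],float); return R,t
def ray(f,u,v,fish=False):
    R,t=P(f); x=(u-f["cx"])/f["fx"]; y=(v-f["cy"])/f["fy"]
    if fish:
        r=np.hypot(x,y); d=np.array([np.sin(r)*x/r,np.sin(r)*y/r,np.cos(r)])if r>1e-9 else np.array([0,0,1.])
    else: d=np.array([x,y,1.])
    d=R.T@d; return -R.T@t, d/np.linalg.norm(d)
def onz(f,u,v,z,fish=False):
    c,d=ray(f,u,v,fish); return c+d*(z-c[2])/d[2]
def tri(*ros):
    A=np.zeros((3,3));b=np.zeros(3)
    for c,d in ros:
        M=np.eye(3)-np.outer(d,d);A+=M;b+=M@c
    p=np.linalg.solve(A,b); e=[np.linalg.norm((np.eye(3)-np.outer(d,d))@(p-c))for c,d in ros]
    return p,e
def proj(f,p,fish=False):
    R,t=P(f); q=R@np.array(p)+t
    if fish:
        th=np.arctan2(np.hypot(q[0],q[1]),q[2]); n=np.hypot(q[0],q[1]); return f["cx"]+f["fx"]*th*q[0]/n, f["cy"]+f["fy"]*th*q[1]/n
    return f["cx"]+f["fx"]*q[0]/q[2], f["cy"]+f["fy"]*q[1]/q[2]
def crop(img,x0,y0,x1,y1,name):
    c=img[y0:y1,x0:x1]; k=min(800/c.shape[1],600/c.shape[0]); c=cv2.resize(c,None,fx=k,fy=k,interpolation=cv2.INTER_CUBIC)
    st=10 if x1-x0<=120 else 20
    for X in range((x0//st+1)*st,x1,st):
        cv2.putText(c,str(X),(int((X-x0+.5)*k)-8,9),0,.35,(0,0,255),1); cv2.line(c,(int((X-x0+.5)*k),10),(int((X-x0+.5)*k),16),(0,0,255),1)
    for Y in range((y0//st+1)*st,y1,st):
        cv2.putText(c,str(Y),(0,int((Y-y0+.5)*k)+3),0,.35,(0,0,255),1); cv2.line(c,(24,int((Y-y0+.5)*k)),(30,int((Y-y0+.5)*k)),(0,0,255),1)
    cv2.imwrite("pics/"+name,c)
E
python3 - <<'E'
from h import *
t=grab_frame("top");s=grab_frame("side")
np.save("t0.npy",t["image"])
crop(t["image"],70,140,215,245,"t_unit.png")
crop(t["image"],340,160,430,260,"t_door.png")
crop(s["image"],170,50,310,200,"s_unit.png")
crop(s["image"],240,180,400,340,"s_door.png")
E
```

```text
(no output)
```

View pics/t_unit.png

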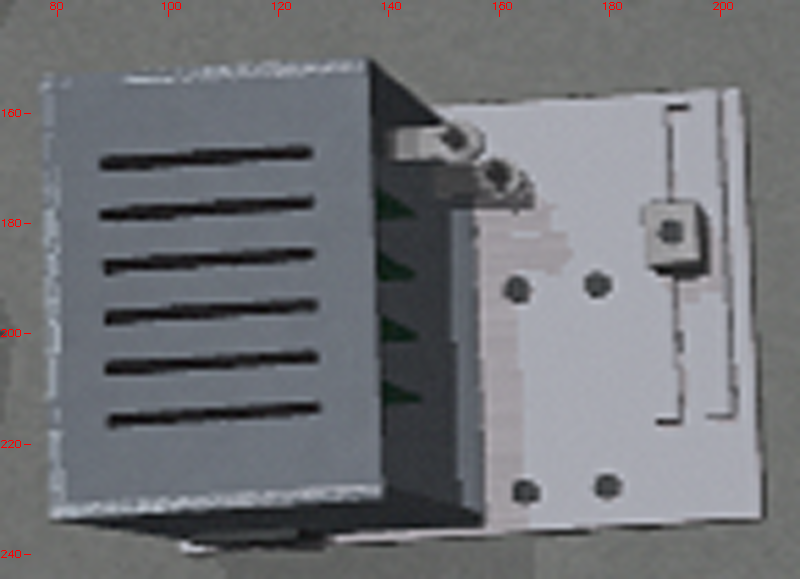

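View pics/t_door.png

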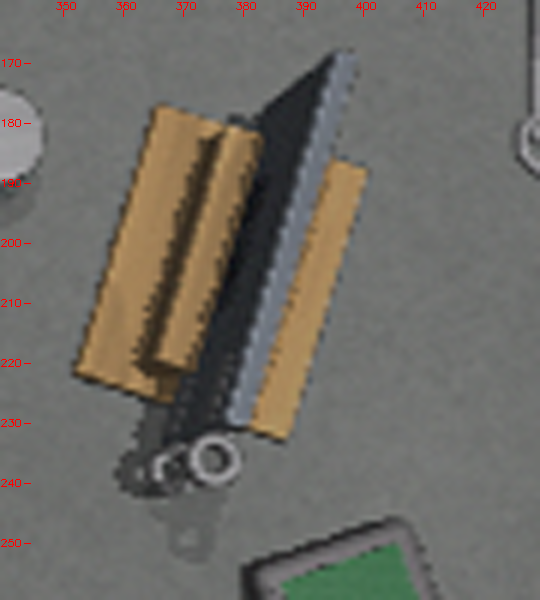

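View pics/s_unit.png

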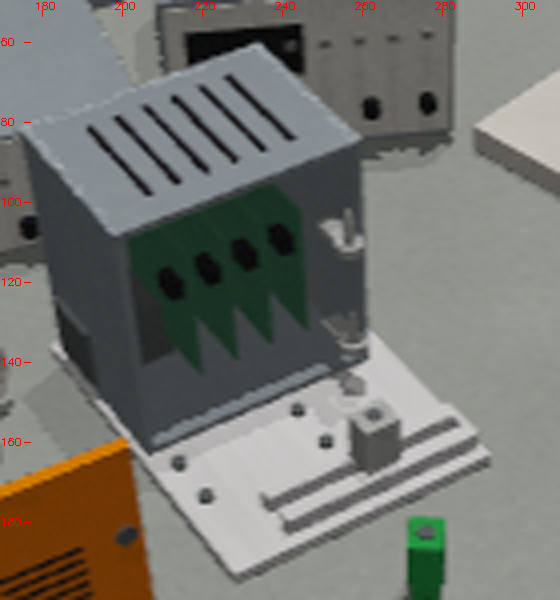

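View pics/s_door.png

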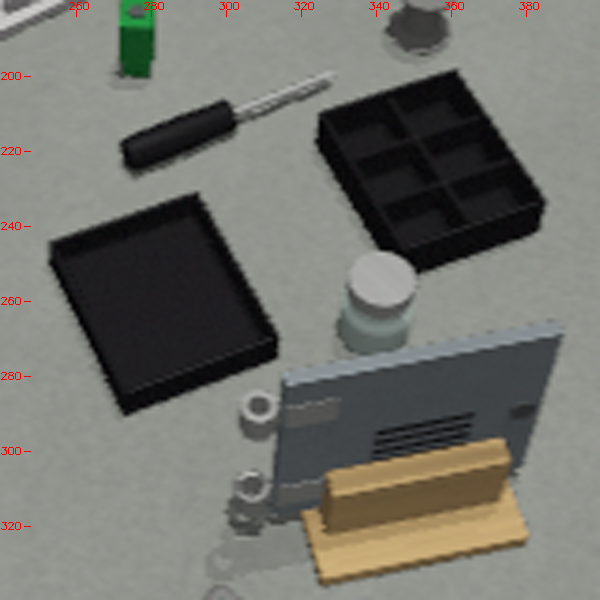

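Run:
```python
from h import *
t=grab_frame("top");s=grab_frame("side")
print("cams",ray(t,0,0)[0],ray(s,0,0)[0])
o=lambda f,u,v,z: np.round(onz(f,u,v,z)*1000,1)
print("cab", o(t,136.2,150.4,.212),o(t,138.7,227.8,.212),o(t,76.8,152.6,.212),o(t,78.6,230,.212))
print("plate",o(t,203.6,155.8,.012),o(t,208.2,233.4,.012))
print("pinfoot disc", o(t,152.9,164.9,.152),o(t,160.1,171.2,.062))
print("dogtop", o(t,191.2,181.5,.068))
print("tray",[o(t,*p,.025) for p in((287,205),(332,208),(327,249),(281.5,245))])
print("doortop far/near", o(t,397,168.5,.162),o(t,379.5,229.5,.162), "knuckle top", o(t,375,236,.139))
# fit unit
U=np.array([[-10,-115],[-10,75],[130,-115],[130,75],[-145,-135],[-145,80]])
W=np.array([o(t,136.2,150.4,.212),o(t,138.7,227.8,.212),o(t,76.8,152.6,.212),o(t,78.6,230,.212),o(t,203.6,155.8,.012),o(t,208.2,233.4,.012)])[:,:2]
def fit(U,W):
    a=U-U.mean(0);b=W-W.mean(0)
    th=np.arctan2((a[:,0]*b[:,1]-a[:,1]*b[:,0]).sum(),(a*b).sum())
    R=np.array([[np.cos(th),-np.sin(th)],[np.sin(th),np.cos(th)]]); tt=W.mean(0)-R@U.mean(0)
    return th,R,tt,W-(U@R.T+tt)
th,R,tt,res=fit(U,W); print(np.degrees(th),tt); print(res.round(1))
for z,p in((.152,(152.9,164.9)),(.062,(160.1,171.2)),(.068,(191.2,181.5))): print("unit coords",R.T@(o(t,*p,z)[:2]-tt))
```

```text
cams [ 0.37522018 -0.036045    1.43639734] [ 0.11989906 -0.72051079  1.03061997]
cab [644.1 286.  212. ] [461.  275.9 212. ] [639.5 426.2 212. ] [456.6 415.4 212. ]
plate [672.1 153.3  12. ] [459.  138.9  12. ]
pinfoot disc [620.6 259.7 152. ] [620.9 261.1  62. ]
dogtop [592.1 177.7  68. ]
tray [array([533.7, -74.1,  25. ]), array([ 525. , -194.9,   25. ]), array([ 415.2, -179.7,   25. ]), array([426.4, -58.6,  25. ])]
doortop far/near [ 606.9 -340.1  162. ] [ 457.7 -293.3  162. ] knuckle top [ 443.3 -286.5  139. ]
92.69741442258383 [532.51608522 289.88188575]
[[-3.8  0.7]
 [ 2.9 -0.5]
 [-1.8  1.1]
 [ 5.1 -0.8]
 [-2.1  1.9]
 [-0.4 -2.4]]
unit coords [-34.29379426 -86.56591676]
unit coords [-32.90946388 -86.93147029]
unit coords [-114.86168908  -54.23846211]
```

```bash
cat >> h.py <<'E'
def cur():
    s=get_state(); R=Rn.from_euler("xyz",s["ee_rot"],degrees=True).as_matrix(); return s,np.array(s["ee_pos"]),R
def Rdown(deg):
    a=np.radians(deg); z=np.array([np.cos(a),np.sin(a),0]); x=np.array([0,0,-1.]); return np.stack([x,np.cross(z,x),z],1)
def jawdeg(R): return np.degrees(np.arctan2(R[1,2],R[0,2]))
def go(wps,p0=None,R0=None):
    """wps: list of (pos_m, jawdeg) -> shift mm in tool axes, rotvec"""
    s,p,R=cur()
    print("now",p.round(4),"jaw",jawdeg(R).round(2),"clk",s["clock"],"grip",round(s["grip_width"],3),"F",np.round(s["force"],1),"q",np.round(s["joint_pos"],0))
    pp=p;Rp=R
    for pos,j in wps:
        T=Rdown(j); 
        if (Rn.from_matrix(R.T@T)).magnitude()>np.pi*.999: print("half turn")
        d=R.T@(np.array(pos)-p)*1000; r=Rn.from_matrix(R.T@T).as_rotvec()
        n=max(np.linalg.norm(np.array(pos)-pp)*1000/62.5,np.degrees(Rn.from_matrix(Rp.T@T).magnitude())/10.7)
        print(np.round(d,1).tolist(),np.round(r,4).tolist(),"rows>=",round(n,1)); pp=np.array(pos);Rp=T
E
python3 - <<'E'
from h import *
go([((.35,.47,.33),92.7),((.592,.178,.33),92.7),((.592,.178,.22),92.7)])
go([((.592,.178,.22),-87.3)])
E
```

```text
now [0.2428 0.6029 0.2501] jaw 68.07 clk 0.35 grip 0.995 F [ 0.5  0.7 -0.5] q [-67.  18.  -4.  83.   1.  79.  -3.]
[-79.9, -149.1, -83.2] [-0.4299, -0.0004, -0.0] rows>= 3.0
[-79.8, -482.7, -263.7] [-0.4299, -0.0004, -0.0] rows>= 6.1
[30.2, -482.7, -263.7] [-0.4299, -0.0004, -0.0] rows>= 1.8
now [0.2428 0.6029 0.2501] jaw 68.07 clk 0.35 grip 0.995 F [ 0.5  0.7 -0.5] q [-67.  18.  -4.  83.   1.  79.  -3.]
[30.2, -482.7, -263.7] [2.7117, -0.0001, 0.0005] rows>= 14.5
```

Emit:
jog_arm(plan=[-60,-60,-30,-0.1,0,0,-1,-80,-120,-65,-0.25,0,0,-1,-80,-180,-98,-0.43,0,0,-1,-80,-240,-131,-0.43,0,0,-1,-80,-300,-164,-0.43,0,0,-1,-80,-350,-191,-0.43,0,0,-1,-80,-400,-218,-0.43,0,0,-1,-80,-450,-246,-0.43,0,0,-1,-60,-483,-264,-0.43,0,0,-1,-10,-483,-264,-0.43,0,0,-1])

```text
clock: 1.6
ee_pos: [0.5969, 0.1722, 0.263]
ee_rot: [-92.1, 89.5, 0.1]
force: [0.3, 1.1, -0.6]
grip_width: 1.0
```

Run:
```python
from h import *
go([((.592,.178,.22),92.7)])
w=grab_frame("wrist"); cv2.imwrite("pics/w1.png",w["image"])
print(ray(w,0,0)[0], proj(w,(.592,.178,.068),True),proj(w,(.620,.261,.152),True))
```

```text
now [0.5969 0.1722 0.263 ] jaw 92.23 clk 1.6 grip 1.0 F [ 0.3  1.1 -0.6] q [-30.  14.  14.  87.  -3.  78.  76.]
[42.9, 5.1, 6.0] [-0.0081, -0.0004, 0.0086] rows>= 0.7
[0.51380325 0.16913317 0.38559617] (np.float64(284.13743454482363), np.float64(182.58145481716704)) (np.float64(385.0894072227624), np.float64(245.21635315106917))
```

View pics/w1.png

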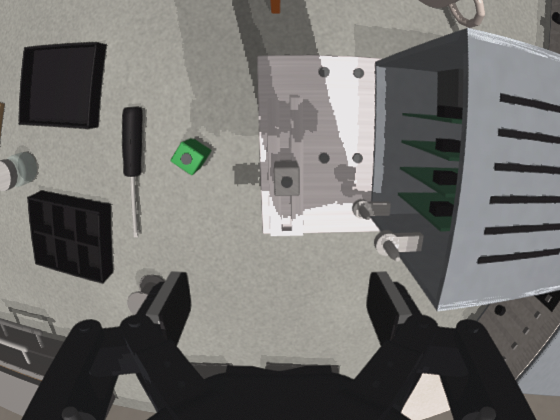

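The dog's hole is at (287,182) against a predicted (284,183). The pins are at (366,209) and (388,245), close to the prediction. I'll zoom in to refine.

Run:
```python
from h import *
w=grab_frame("wrist")
crop(w["image"],245,40,445,260,"w1c.png")
```

```text
(no output)
```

View pics/w1c.png

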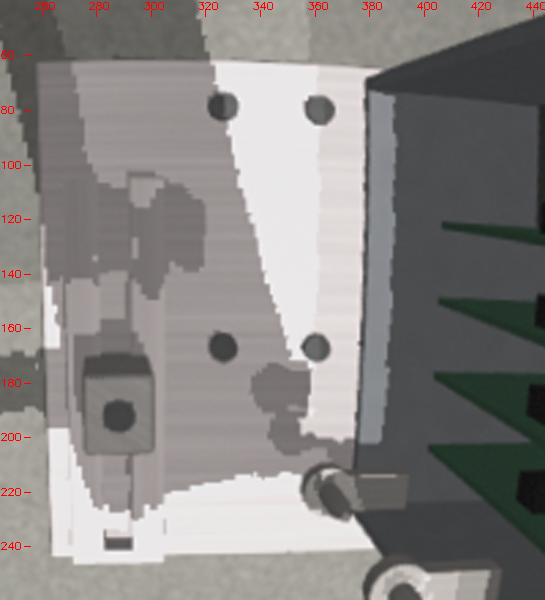

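Run:
```python
from h import *
w=grab_frame("wrist")
o=lambda u,v,z: (onz(w,u,v,z,True)*1000).round(1)
print(o(288.1,192,.068), o(365.5,219.2,.062))
# block top edges
k=600/220
f=lambda X,Y:(X/k+244.5,Y/k+39.5)
for X,Y in((83,375),(154,375),(153,454),(84,454)): print(o(*f(X,Y),.068))
print("plate",o(*f(37,62),.012),o(*f(52,556),.012),o(*f(75,563),.012))
print("rail far-y end",o(*f(130,175),.0265),o(*f(161,177),.0265))
crop(w["image"],245,160,445,300,"w2c.png")
go([((.592,.178,.22),92.7)])
```

```text
[588.9 183.   68. ] [616.  266.5  62. ]
[574.4 169.5  68. ]
[573.2 194.8  68. ]
[602.7 196.2  68. ]
[603.8 171.   68. ]
plate [456.  145.3  12. ] [669.4 158.4  12. ] [672.4 168.8  12. ]
rail far-y end [501.9 184.3  26.5] [502.  196.4  26.5]
now [0.5906 0.1767 0.2576] jaw 92.62 clk 1.75 grip 0.999 F [-0.9  0.6  1.1] q [-31.  14.  14.  88.  -3.  79.  76.]
[37.6, -1.7, 1.3] [-0.0013, -0.0017, -0.0063] rows>= 0.6
```

View pics/w2c.png

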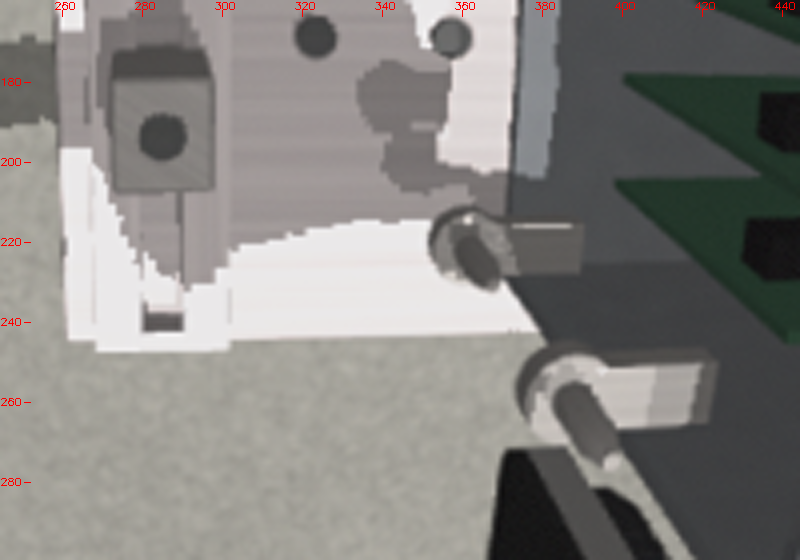

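Run:
```python
from h import *
import time
w=grab_frame("wrist"); s=get_state(); print(s["ee_pos"])
o=lambda u,v,z: (onz(w,u,v,z,True)*1000).round(1)
f=lambda X,Y:(X/4+244.5,Y/4+159.5)
crop(w["image"],245,160,445,300,"w3c.png")
print("dog",o(*f(163,137),.068),"block",[o(*f(*p),.068) for p in((111,77),(214,77),(215,189),(115,189))],"pinlow",o(*f(470,243),.062),"high",o(*f(578,395),.152))
```

```text
[0.59148312 0.17860536 0.26028964]
dog [592.9 183.7  68. ] block [array([578.2, 170.1,  68. ]), array([577. , 195.5,  68. ]), array([605.9, 197.5,  68. ]), array([607. , 172.3,  68. ])] pinlow [619.6 267.3  62. ] high [620.5 268.8 152. ]
```

View pics/w3c.png

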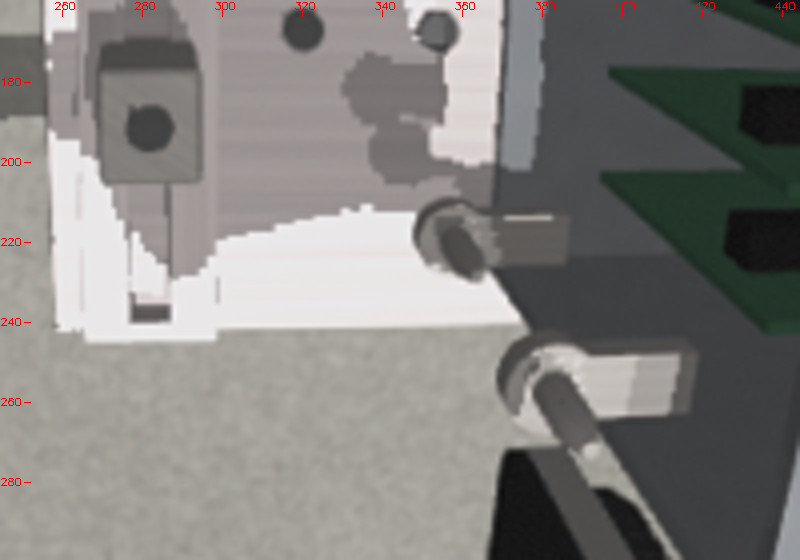

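Emit:
jog_arm(plan=[40,-1,0,0,0,0,-1,60,-1,0,0,0,0,-1,60,-1,0,0,0,0,-1,60,-1,0,0,0,0,-1,60,-1,0,0,0,0,-1,60,-1,0,0,0,0,-1])

```text
clock: 2.55
ee_pos: [0.5937, 0.1778, 0.2013]
ee_rot: [-69.5, 89.9, 23.2]
force: [-0.8, -0.1, -1.0]
grip_width: 0.997
```

Run:
```python
from h import *
w=grab_frame("wrist"); s=get_state(); print(s["ee_pos"],s["joint_velocities"].round(2))
np.savez("w4.npz",**w)
crop(w["image"],235,60,435,210,"w4c.png");cv2.imwrite("pics/w4.png",w["image"])
```

```text
[0.59356501 0.17776459 0.20106265] [ 0.    0.21 -0.07  0.3  -0.07 -0.11  0.04]
```

View pics/w4.png

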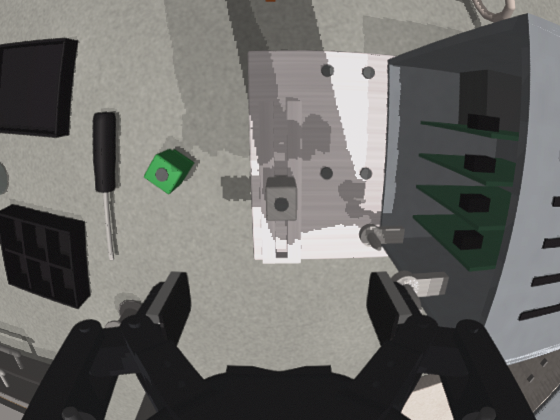

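View pics/w4c.png

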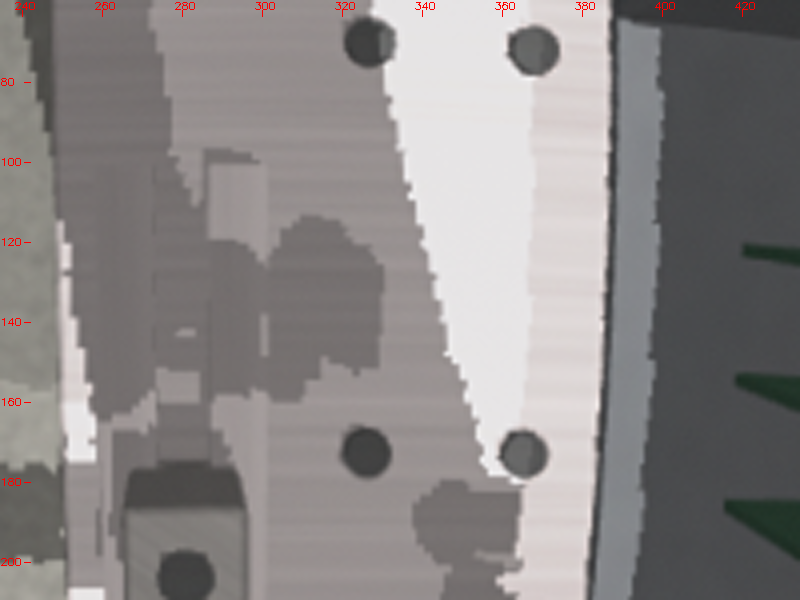

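Run:
```python
from h import *
w=dict(np.load("w4.npz"))
o=lambda u,v,z: (onz(w,u,v,z,True)*1000).round(1)
g=lambda X,Y:(X/4+234.5,Y/4+59.5)
print("dog",o(280.75,203.75,.068),"lipend",o(*g(236,162),.0265),"platecorner",o(248.5,51.5,.012),o(255,262,.012),o(300,262,.012))
print("dog edges",o(*g(127,508),.068),o(*g(246,508),.068))
print("pins",o(372,235,.062))
```

```text
dog [590.7 180.   68. ] lipend [505.1 187.7  26.5] platecorner [459.4 144.   12. ] [675.  156.7  12. ] [672.8 205.3  12. ]
dog edges [576.6 167.5  68. ] [575.4 191.7  68. ]
pins [618.  263.7  62. ]
```

Run:
```python
from h import *
t=grab_frame("top")
for p in((190,215.5),(200,214.5)): print(onz(t,*p,.0265).round(4))
go([((.5912,.179,.055),93.4)])
```

```text
[0.5064 0.1863 0.0265]
[0.509  0.1595 0.0265]
now [0.5935 0.1777 0.2009] jaw 92.7 clk 2.65 grip 1.005 F [ 0.4 -0.2  0.1] q [-30.  16.  14.  92.  -4.  72.  77.]
[145.9, 2.3, 1.3] [-0.0122, 0.0003, 0.0007] rows>= 2.3
```

Emit:
jog_arm(plan=[50,2.3,1.3,-0.012,0,0,-1,100,2.3,1.3,-0.012,0,0,-1,130,2.3,1.3,-0.012,0,0,-1,146,2.3,1.3,-0.012,0,0,-1,146,2.3,1.3,-0.012,0,0,-1,146,2.3,1.3,-0.012,0,0,-1])

```text
clock: 3.4
ee_pos: [0.5922, 0.1792, 0.056]
ee_rot: [-73.2, 89.8, 20.2]
force: [-0.1, 0.5, 0.4]
grip_width: 1.002
```

Run:
```python
from h import *
go([((.5912,.179,.055),93.4)])
w=grab_frame("wrist");cv2.imwrite("pics/w5.png",w["image"])
```

```text
now [0.5922 0.1792 0.056 ] jaw 93.39 clk 3.4 grip 1.002 F [-0.1  0.5  0.4] q [-30.  24.  13. 100.  -6.  57.  79.]
[1.0, 1.0, -0.2] [-0.0002, 0.0008, 0.0027] rows>= 0.0
```

View pics/w5.png

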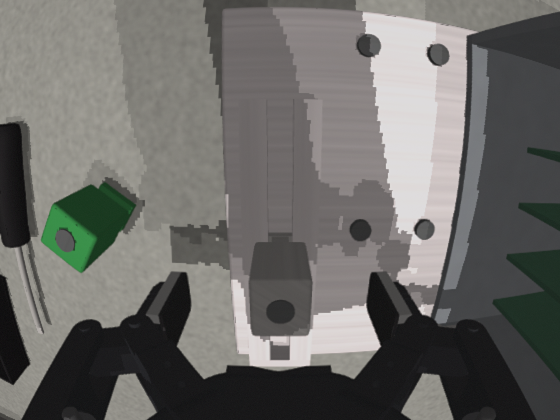

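Emit:
jog_arm(plan=[0,0,0,0,0,0,1,0,0,0,0,0,0,1,0,0,0,0,0,0,1,0,0,0,0,0,0,1,0,0,0,0,0,0,1,0,0,0,0,0,0,1,0,0,0,0,0,0,1,0,0,0,0,0,0,1], squeeze=40)

```text
clock: 4.45
ee_pos: [0.591, 0.1791, 0.0546]
ee_rot: [-47.3, 90.0, 46.1]
force: [-0.5, -0.1, 3.4]
grip_width: 0.301
```

Run:
```python
from h import *
go([((.54,.176,.056),93.4),((.4815,.1726,.056),93.4)])
w=grab_frame("wrist");cv2.imwrite("pics/w6.png",w["image"])
```

```text
now [0.591  0.1791 0.0546] jaw 93.4 clk 4.45 grip 0.301 F [-0.5 -0.1  3.4] q [-30.  24.  12. 100.  -6.  57.  79.]
[-1.4, 51.1, -0.1] [-0.0, 0.0003, 0.0004] rows>= 0.8
[-1.4, 109.7, 0.0] [-0.0, 0.0003, 0.0004] rows>= 0.9
```

View pics/w6.png

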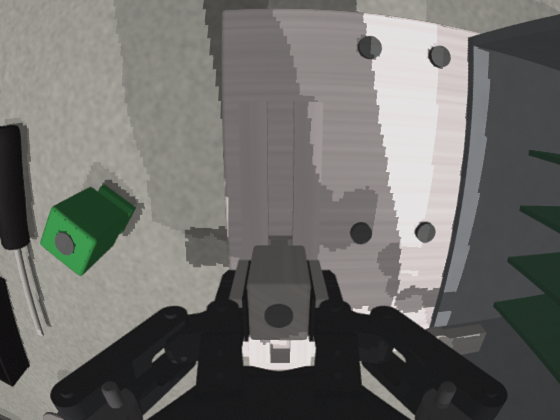

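Emit:
jog_arm(plan=[0,15,0,0,0,0,1,0,30,0,0,0,0,1,0,45,0,0,0,0,1,0,60,0,0,0,0,1,0,60,0,0,0,0,1,0,60,0,0,0,0,1])

```text
clock: 5.25
ee_pos: [0.529, 0.1753, 0.0546]
ee_rot: [91.5, 89.8, -175.1]
force: [-3.7, 0.2, 8.4]
grip_width: 0.298
```

Run:
```python
from h import *
go([((.4815,.1726,.055),93.4)])
w=grab_frame("wrist");cv2.imwrite("pics/w7.png",w["image"])
```

```text
now [0.529  0.1753 0.0546] jaw 93.41 clk 5.25 grip 0.298 F [-3.7  0.2  8.4] q [-32.  18.  12. 109.  -5.  54.  76.]
[-0.2, 47.6, 0.1] [0.0002, -0.0001, -0.0037] rows>= 0.8
```

View pics/w7.png

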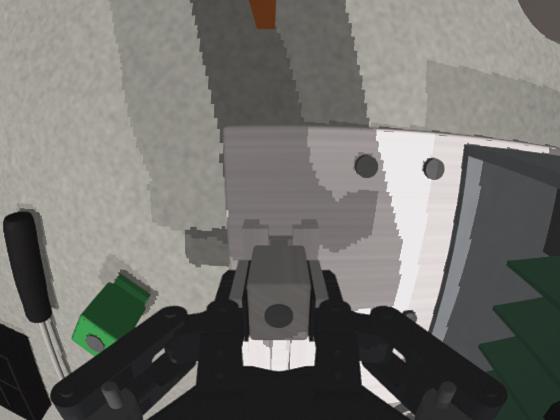

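Run:
```python
from h import *
w=grab_frame("wrist");crop(w["image"],215,200,345,290,"w8.png")
for u,v in((250,228),(308,228),(250,220),(308,220)): print(u,v,onz(w,u,v,.0265,True).round(4),onz(w,u,v,.012,True).round(4))
```

```text
250 228 [0.507  0.16   0.0265] [0.5127 0.159  0.012 ]
308 228 [0.5053 0.1891 0.0265] [0.5108 0.1908 0.012 ]
250 220 [0.5027 0.1599 0.0265] [0.508  0.1589 0.012 ]
308 220 [0.5011 0.1887 0.0265] [0.5062 0.1904 0.012 ]
```

View pics/w8.png

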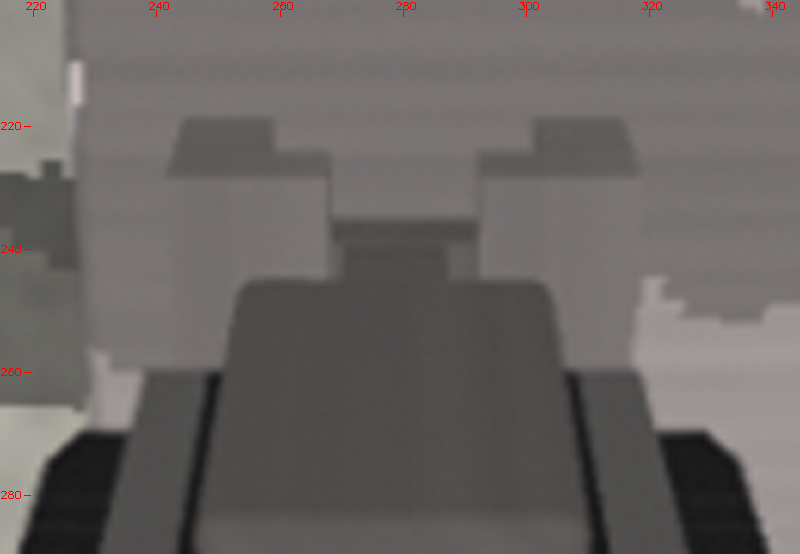

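Emit:
jog_arm(plan=[0,16,0,0,0,0,1,0,32,0,0,0,0,1,0,48,0,0,0,0,1,0,48,0,0,0,0,1,0,48,0,0,0,0,1,-5,48,0,0,0,0,1,-10,48,0,0,0,0,1,-10,48,0,0,0,0,1])

```text
clock: 6.35
ee_pos: [0.4826, 0.1724, 0.0643]
ee_rot: [96.1, 90.0, -170.5]
force: [-0.3, -0.5, -2.0]
grip_width: 0.301
```

Run:
```python
from h import *
go([((.4815,.1726,.055),93.4)])
w=grab_frame("wrist");cv2.imwrite("pics/w9.png",w["image"])
```

```text
now [0.4826 0.1724 0.0643] jaw 93.4 clk 6.35 grip 0.301 F [-0.3 -0.5 -2. ] q [-34.  12.  12. 114.  -3.  54.  73.]
[9.3, 1.1, 0.2] [-0.0001, -0.0001, -0.0006] rows>= 0.1
```

View pics/w9.png

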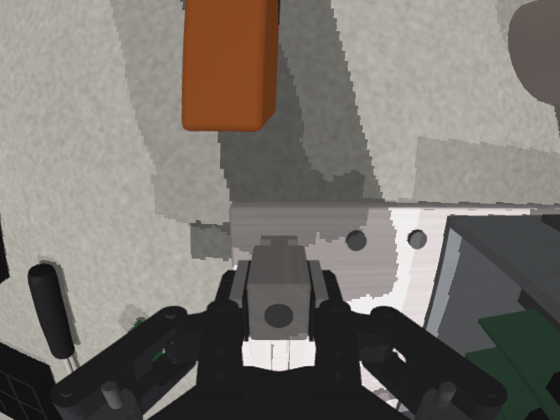

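Run:
```python
from h import *
t=grab_frame("top"); crop(t["image"],265,190,345,260,"t_tray.png")
go([((.4826,.1724,.2),93.4),((.475,-.127,.2),93.4),((.475,-.127,.049),93.4)])
print(onz(t,197,255,.15))
```

```text
now [0.4827 0.1724 0.064 ] jaw 93.39 clk 6.45 grip 0.298 F [-1.   0.4 -1.9] q [-34.  12.  12. 114.  -3.  54.  73.]
[-136.0, 0.2, -0.0] [-0.0001, -0.0002, -0.0007] rows>= 2.2
[-135.9, 25.5, -298.4] [-0.0001, -0.0002, -0.0007] rows>= 4.8
[15.1, 25.4, -298.4] [-0.0001, -0.0002, -0.0007] rows>= 2.4
[0.39860522 0.14864167 0.15      ]
```

View pics/t_tray.png

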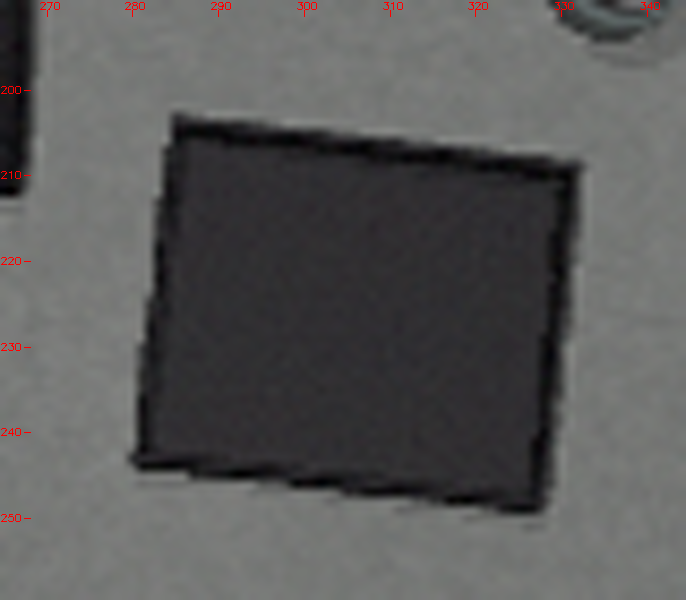

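Emit:
jog_arm(plan=[-50,0,0,0,0,0,1,-100,0,-10,0,0,0,1,-136,5,-60,0,0,0,1,-136,10,-120,0,0,0,1,-136,15,-180,0,0,0,1,-136,20,-240,0,0,0,1,-136,25,-280,0,0,0,1,-136,25,-298,0,0,0,1,-100,25,-298,0,0,0,1,-60,25,-298,0,0,0,1])

```text
clock: 7.7
ee_pos: [0.4761, -0.1268, 0.1238]
ee_rot: [-83.5, 89.9, 9.9]
force: [1.1, 0.2, -1.8]
grip_width: 0.299
```

Run:
```python
from h import *
go([((.475,-.127,.049),93.4)])
w=grab_frame("wrist");cv2.imwrite("pics/w10.png",w["image"])
```

```text
now [ 0.4761 -0.1268  0.1238] jaw 93.34 clk 7.7 grip 0.299 F [ 1.1  0.2 -1.8] q [-16.   5.  30. 115.  -3.  61. 108.]
[74.8, 1.3, -0.1] [-0.0011, 0.0002, 0.0018] rows>= 1.2
```

View pics/w10.png

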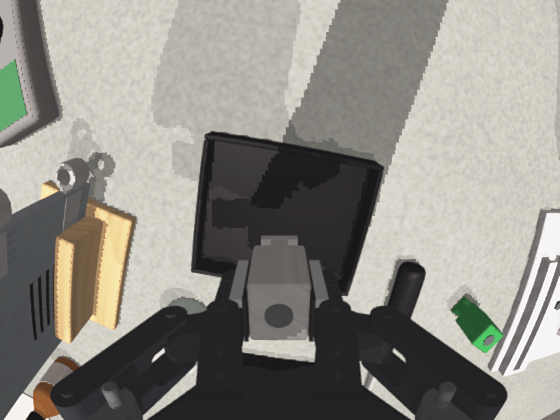

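Run:
```python
from h import *
w=grab_frame("wrist")
for p in((209,134),(382,163),(193,270),(347,293)): print(onz(w,*p,.025,True).round(4))
```

```text
[ 0.4094 -0.1759  0.025 ]
[ 0.4218 -0.056   0.025 ]
[ 0.5128 -0.1893  0.025 ]
[ 0.5265 -0.0676  0.025 ]
```

Emit:
jog_arm(plan=[30,4,2,0,0,0,1,55,4,2,0,0,0,1,70,4,2,0,0,0,1,75,4,2,0,0,0,1,75,4,2,0,0,0,1,75,4,2,0,0,0,1])

```text
clock: 8.55
ee_pos: [0.4725, -0.1248, 0.0502]
ee_rot: [-92.8, 89.9, 0.6]
force: [0.6, -0.2, -2.1]
grip_width: 0.297
```

Run:
```python
from h import *
go([((.472,-.124,.049),93.4)])
```

```text
now [ 0.4725 -0.1248  0.0502] jaw 93.39 clk 8.55 grip 0.297 F [ 0.6 -0.2 -2.1] q [-15.  11.  29. 119.  -7.  52. 111.]
[1.2, 0.4, 0.8] [-0.0001, -0.0001, 0.0017] rows>= 0.0
```

Still carrying the dog's weight, so I'll lower 3 mm until it touches and then release.

Emit:
jog_arm(plan=[2,0,0,0,0,0,1,3.5,0,0,0,0,0,1,3.5,0,0,0,0,0,1,3.5,0,0,0,0,0,-0.2,3.5,0,0,0,0,0,-0.6,3.5,0,0,0,0,0,-1,3.5,0,0,0,0,0,-1,3.5,0,0,0,0,0,-1,3.5,0,0,0,0,0,-1])

```text
clock: 9.68
ee_pos: [0.4717, -0.1247, 0.0458]
ee_rot: [-65.8, 90.0, 27.6]
force: [0.3, 0.5, -0.4]
grip_width: 1.002
```

Run:
```python
from h import *
go([((.472,-.124,.25),93.4)])
w=grab_frame("wrist");cv2.imwrite("pics/w11.png",w["image"])
```

```text
now [ 0.4717 -0.1247  0.0458] jaw 93.39 clk 9.675 grip 1.002 F [ 0.3  0.5 -0.4] q [-15.  12.  29. 119.  -7.  51. 111.]
[-204.2, -0.4, 0.7] [-0.0001, 0.0, 0.0001] rows>= 3.3
```

View pics/w11.png

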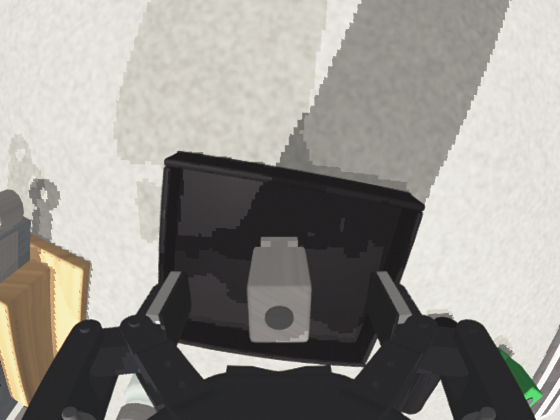

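Run:
```python
from h import *
go([((.472,-.124,.27),93.4),((.532,-.317,.27),72.6)])
```

```text
now [ 0.4717 -0.1247  0.0458] jaw 93.39 clk 9.725 grip 0.999 F [ 0.3  0.4 -0.4] q [-15.  12.  29. 119.  -7.  51. 111.]
[-224.2, -0.4, 0.7] [-0.0001, 0.0, 0.0001] rows>= 3.6
[-224.2, -48.8, -195.6] [0.3629, 0.0, 0.0001] rows>= 3.2
```

Emit:
jog_arm(plan=[-50,0,0,0,0,0,-1,-110,0,0,0,0,0,-1,-170,0,0,0,0,0,-1,-224,0,-20,0,0,0,-1,-224,-15,-70,0.12,0,0,-1,-224,-30,-130,0.24,0,0,-1,-224,-49,-180,0.363,0,0,-1,-224,-49,-196,0.363,0,0,-1,-224,-49,-196,0.363,0,0,-1,-224,-49,-196,0.363,0,0,-1])

```text
clock: 10.98
ee_pos: [0.5323, -0.3156, 0.2699]
ee_rot: [5.1, 89.9, 77.9]
force: [-0.4, -0.3, -0.6]
grip_width: 1.005
```

Emit:
jog_arm(plan=[0,0,0,0,0,0,-1,0,0,0,0,0,0,-1])

```text
clock: 11.22
ee_pos: [0.5324, -0.3163, 0.2702]
ee_rot: [-33.2, 89.9, 39.5]
force: [0.1, -0.5, 0.1]
grip_width: 1.0
```

Run:
```python
from h import *
go([((.532,-.317,.147),72.6)])
w=grab_frame("wrist");cv2.imwrite("pics/w12.png",w["image"]);np.savez("w12.npz",**w)
for p in((.4577,-.2933,.162),(.6069,-.3401,.162),(.4433,-.2865,.139)): print(proj(w,p,True))
```

```text
now [ 0.5324 -0.3163  0.2702] jaw 72.7 clk 11.225 grip 1.0 F [ 0.1 -0.5  0.1] q [ -5.  17.  41.  87. -11.  80. 110.]
[123.2, 0.3, -0.9] [0.0017, 0.0011, 0.0007] rows>= 2.0
(np.float64(277.601663917694), np.float64(112.19642968276538))
(np.float64(277.5380881323637), np.float64(303.5432883659513))
(np.float64(280.4833754783841), np.float64(91.53357099676668))
```

View pics/w12.png

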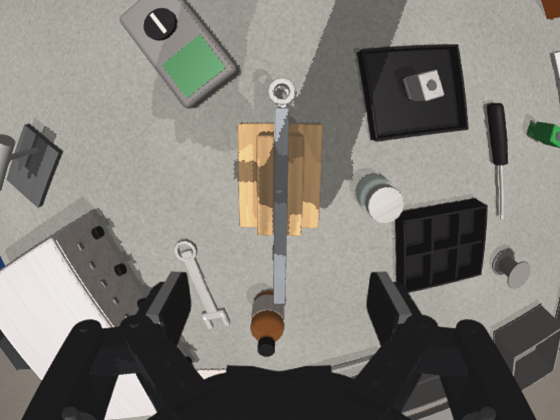

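Run:
```python
from h import *
w=dict(np.load("w12.npz")); im=w["image"]
crop(im,240,70,320,310,"w12c.png")
```

```text
(no output)
```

View pics/w12c.png

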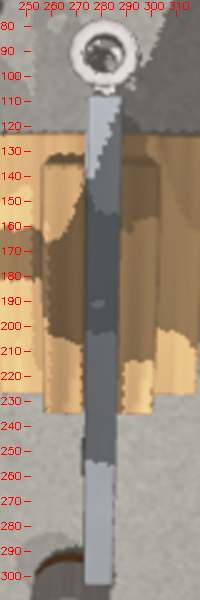

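Run:
```python
from h import *
w=dict(np.load("w12.npz"))
a=onz(w,281.5,108.3,.162,True);b=onz(w,278.7,303,.162,True);k=onz(w,281.1,92.3,.139,True)
print(a,b,k,np.linalg.norm(a-b),np.degrees(np.arctan2(*(b-a)[[1,0]])),(a+b)/2, np.linalg.norm((k-(a+b)/2)[:2]))
go([((.532,-.317,.147),72.6)])
```

```text
[ 0.45586415 -0.28986668  0.162     ] [ 0.60665113 -0.33898208  0.162     ] [ 0.44401377 -0.28622789  0.139     ] 0.15858448348350995 -18.04182967322381 [ 0.53125764 -0.31442438  0.162     ] 0.09168716067383005
now [ 0.5324 -0.3165  0.2702] jaw 72.68 clk 11.275 grip 1.0 F [-0.3  0.3 -0.5] q [ -5.  17.  41.  87. -11.  80. 110.]
[123.2, 0.3, -0.7] [0.0014, 0.0008, 0.0006] rows>= 2.0
```

Emit:
jog_arm(plan=[40,1,1,0.006,0,0,-1,80,1,1,0.007,0,0,-1,110,1,1,0.007,0,0,-1,123,1,1,0.007,0,0,-1,123,1,1,0.007,0,0,-1,123,1,1,0.007,0,0,-1])

```text
clock: 12.02
ee_pos: [0.5324, -0.3167, 0.1484]
ee_rot: [-94.4, 89.9, -22.2]
force: [-0.6, 0.3, 1.1]
grip_width: 0.998
```

Run:
```python
from h import *
go([((.531,-.315,.147),72.2)])
w=grab_frame("wrist");cv2.imwrite("pics/w13.png",w["image"])
```

```text
now [ 0.5324 -0.3167  0.1484] jaw 72.2 clk 12.025 grip 0.998 F [-0.6  0.3  1.1] q [ -3.  22.  39.  96. -15.  67. 112.]
[1.4, 1.8, 1.2] [-0.0001, -0.0002, 0.0025] rows>= 0.0
```

View pics/w13.png

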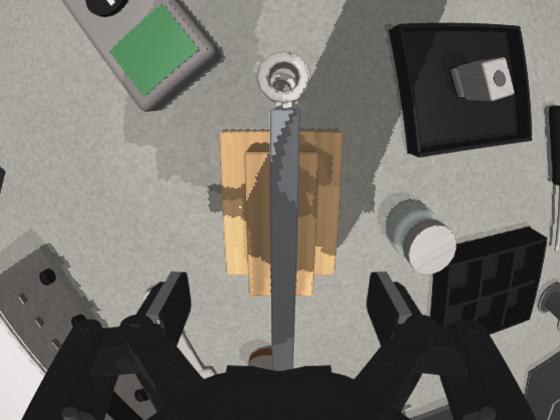

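Emit:
jog_arm(plan=[1.4,1.5,2,0,0,0,-1,1.4,1.5,2,0,0,0,-1,1.4,1.5,2,0,0,0,0,1.4,1.5,2,0,0,0,0.6,1.4,1.5,2,0,0,0,1,1.4,1.5,2,0,0,0,1,1.4,1.5,2,0,0,0,1,1.4,1.5,2,0,0,0,1,1.4,1.5,2,0,0,0,1,1.4,1.5,2,0,0,0,1], squeeze=70)

```text
clock: 13.32
ee_pos: [0.5309, -0.314, 0.1455]
ee_rot: [-106.3, 90.0, -34.1]
force: [0.1, -0.2, 0.8]
grip_width: 0.106
```

Run:
```python
from h import *
go([((.531,-.315,.147),72.2)])
w=grab_frame("wrist");cv2.imwrite("pics/w14.png",w["image"])
```

```text
now [ 0.5309 -0.314   0.1455] jaw 72.2 clk 13.325 grip 0.106 F [ 0.1 -0.2  0.8] q [ -3.  21.  39.  97. -15.  67. 112.]
[-1.5, -0.4, -0.9] [-0.0, -0.0002, 0.0006] rows>= 0.0
```

View pics/w14.png

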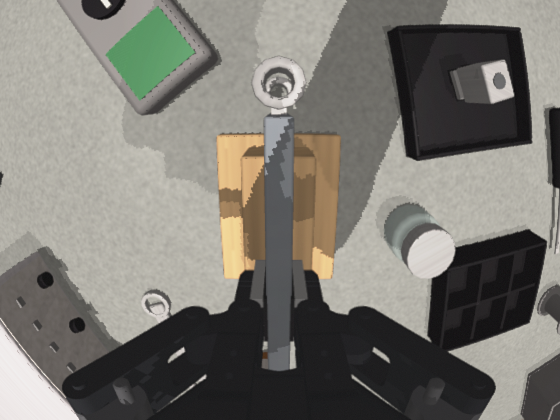

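Emit:
jog_arm(plan=[-15,0,0,0,0,0,1,-35,0,0,0,0,0,1,-60,0,0,0,0,0,1,-85,0,0,0,0,0,1,-105,0,0,0,0,0,1,-105,0,0,0,0,0,1,-105,0,0,0,0,0,1])

```text
clock: 14.25
ee_pos: [0.5303, -0.3134, 0.2496]
ee_rot: [72.9, 89.9, 145.1]
force: [-0.2, 0.5, -5.1]
grip_width: 0.106
```

Run:
```python
from h import *
go([((.54,-.28,.25),65),((.630,.079,.25),3.4)])
w=grab_frame("wrist");cv2.imwrite("pics/w15.png",w["image"]);np.savez("w15.npz",**w)
```

```text
now [ 0.5303 -0.3134  0.2496] jaw 72.2 clk 14.25 grip 0.106 F [-0.2  0.5 -5.1] q [ -5.  17.  41.  90. -11.  78. 109.]
[-0.4, 1.0, 34.8] [0.1256, 0.0003, -0.0014] rows>= 0.7
[-0.2, 25.0, 404.1] [1.2008, -0.0005, -0.0015] rows>= 5.9
```

View pics/w15.png

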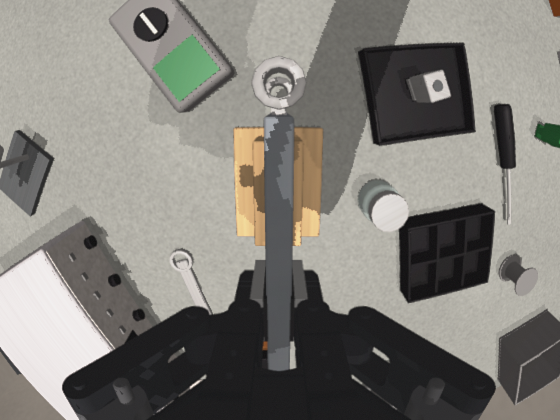

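Emit:
jog_arm(plan=[0,1,20,0.08,0,0,1,0,3,60,0.2,0,0,1,0,6,100,0.33,0,0,1,0,9,145,0.46,0,0,1,0,12,190,0.6,0,0,1,0,15,235,0.74,0,0,1,0,18,280,0.88,0,0,1,0,21,325,1.02,0,0,1,0,23,365,1.13,0,0,1,0,25,390,1.2,0,0,1])

```text
clock: 15.55
ee_pos: [0.6257, 0.0684, 0.2487]
ee_rot: [173.6, 89.8, 177.1]
force: [-0.0, -0.1, -4.5]
grip_width: 0.104
```

Emit:
jog_arm(plan=[0,0,0,0,0,0,1,0,0,0,0,0,0,1,0,0,0,0,0,0,1])

```text
clock: 15.92
ee_pos: [0.6259, 0.0632, 0.2502]
ee_rot: [-128.8, 90.0, -125.5]
force: [-0.0, 0.3, -4.8]
grip_width: 0.108
```

Run:
```python
from h import *
go([((.630,.079,.228),3.4)])
w=grab_frame("wrist");cv2.imwrite("pics/w16.png",w["image"]);np.savez("w16.npz",**w)
```

```text
now [0.6259 0.0632 0.2502] jaw 3.31 clk 15.925 grip 0.108 F [-0.   0.3 -4.8] q [-39.  18.  39.  88. -12.  78.   4.]
[22.2, 15.5, 5.0] [-0.0015, -0.0005, 0.0006] rows>= 0.4
```

View pics/w16.png

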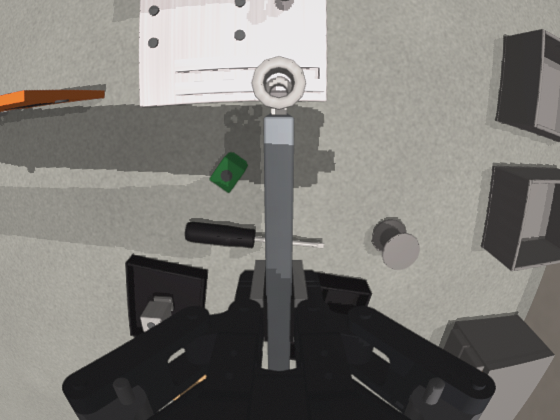

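Run:
```python
from h import *
w=dict(np.load("w16.npz")); im=w["image"]
crop(im,240,45,320,125,"w16c.png")
```

```text
(no output)
```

View pics/w16c.png

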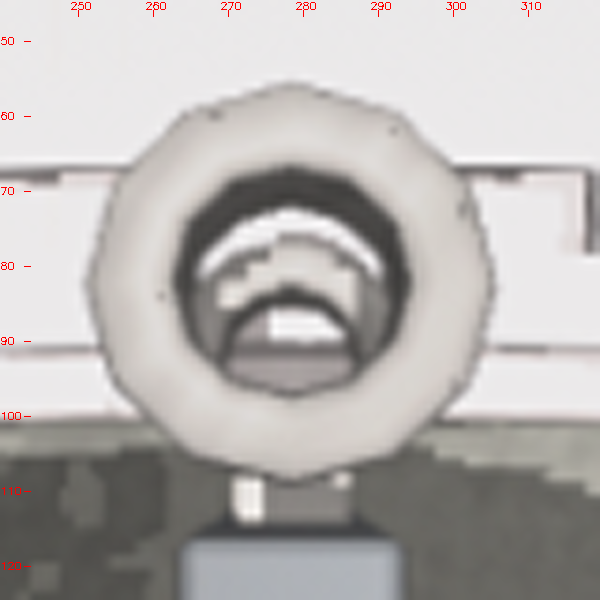

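Run:
```python
from h import *
w=dict(np.load("w16.npz")); s,p,R=cur()
zt=p[2]+.0015-.008
a=onz(w,278.4,82.0,zt,True); b=onz(w,278.2,89.8,zt-.09,True)
print(p,a,b,"tool:",(R.T@(a-p)*1000).round(2),(R.T@(b-p)*1000).round(2))
# door top edges of panel near hinge: panel begins 13mm from axis
c=onz(w,(183+400)/2/7.5+239.5,543/7.5+44.5,p[2]+.0165,True); print((R.T@(c-p)*1000).round(2))
```

```text
[0.62598763 0.06345999 0.25041924] [0.620109   0.15477718 0.24391924] [0.61986644 0.15630962 0.15391924] tool: [ 6.48 91.51 -0.58] [96.48 93.07 -0.73]
[-16.52  78.29  -0.6 ]
```

Run:
```python
from h import *
go([((.6282,.1248,.227),3.4)])
```

```text
now [0.626  0.0635 0.2504] jaw 3.32 clk 15.975 grip 0.107 F [-0.5  0.1 -3.6] q [-39.  18.  39.  88. -12.  78.   4.]
[23.4, 61.1, 5.8] [-0.0014, -0.0001, 0.0002] rows>= 1.1
```

Emit:
jog_arm(plan=[8,15,3,-0.001,0,0,1,16,30,6,-0.001,0,0,1,23,45,6,-0.001,0,0,1,23,61,6,-0.001,0,0,1,23,61,6,-0.001,0,0,1,23,61,6,-0.001,0,0,1,23,61,6,-0.001,0,0,1])

```text
clock: 16.85
ee_pos: [0.6287, 0.1252, 0.2279]
ee_rot: [-26.3, 90.0, -22.9]
force: [-0.4, -0.2, -3.3]
grip_width: 0.111
```

Run:
```python
from h import *
go([((.6282,.1248,.227),3.4)])
w=grab_frame("wrist");cv2.imwrite("pics/w17.png",w["image"]);np.savez("w17.npz",**w);crop(w["image"],230,0,350,100,"w17c.png")
s=grab_frame("side"); crop(s["image"],190,60,310,160,"s17.png");np.savez("s17.npz",**s)
t=grab_frame("top"); crop(t["image"],120,140,220,220,"t17.png");np.savez("t17.npz",**t)
```

```text
now [0.6287 0.1252 0.2279] jaw 3.41 clk 16.85 grip 0.111 F [-0.4 -0.2 -3.3] q [-43.  20.  37.  88. -13.  76.  -1.]
[0.9, -0.4, -0.6] [0.0001, 0.0007, 0.0004] rows>= 0.0
```

View pics/w17.png

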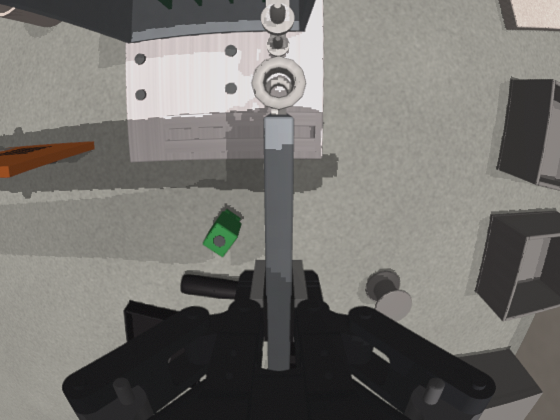

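View pics/w17c.png

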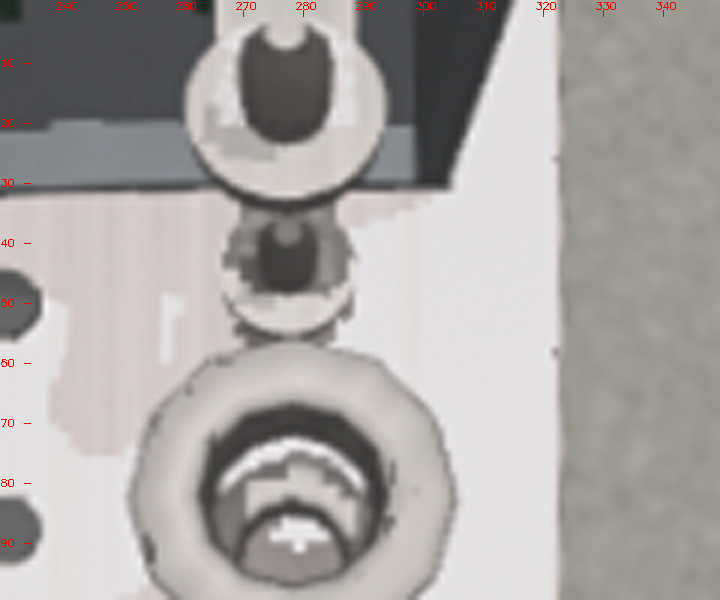

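View pics/s17.png

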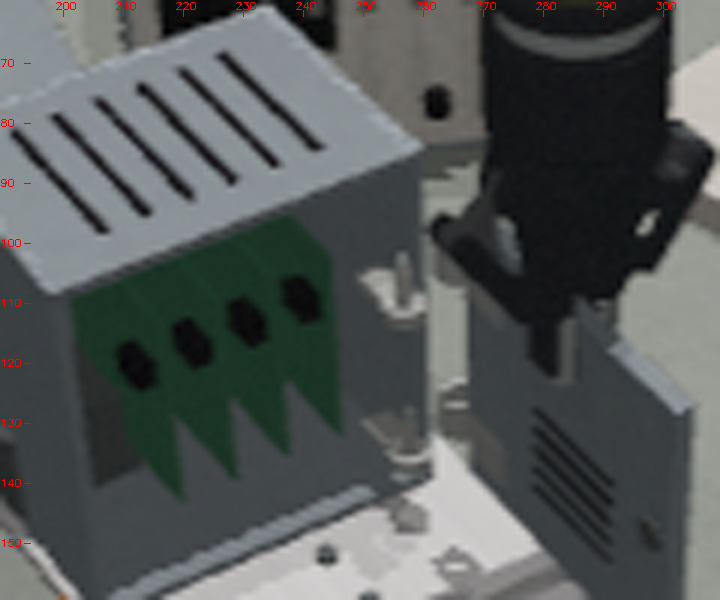

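View pics/t17.png

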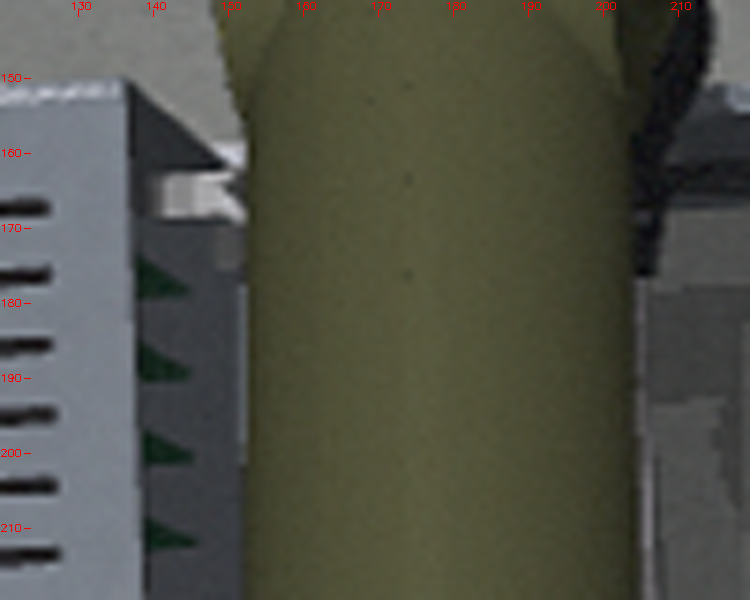

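Run:
```python
from h import *
w=dict(np.load("w17.npz")); s,p,R=cur()
T=lambda a:(R.T@(a-p)*1000).round(2)
q=lambda u,v,z:onz(w,u,v,z,True)
k=q(278.3,82,p[2]+.0015-.008); d=q(277.2,16.2,.152); l=q(277.5,44.2,.062); tip=q(277.2,4.5,.178)
for n,x in(("k",k),("hi",d),("lo",l),("tip",tip)): print(n,x.round(4),T(x))
print("disc width mm",np.linalg.norm(q(185/6+229.5,16.2,.152)-q(387/6+229.5,16.2,.152))*1000,np.linalg.norm(q(222/6+229.5,44.2,.062)-q(355/6+229.5,44.2,.062))*1000)
# unit yaw from door-direction: cabinet front bottom edge on plate z .012
a=q(-.5+0/6+229.5,197/6-.5,.012); b=q(450/6+229.5,188/6-.5,.012); print("cab front",a,b,np.degrees(np.arctan2(*(b-a)[[1,0]])))
# side camera pins: disc high centre, low centre
```

```text
k [0.6228 0.2167 0.2212] [ 6.5  91.27 -0.37]
hi [0.6194 0.2636 0.152 ] [ 75.7  138.29  -0.95]
lo [0.6195 0.263  0.062 ] [165.7  137.65  -0.97]
tip [0.6195 0.263  0.178 ] [ 49.7  137.67  -0.88]
disc width mm 20.197284477008882 19.214122866046118
cab front [0.56836032 0.28415398 0.012     ] [0.64544386 0.28930503 0.012     ] 3.8230629597301977
```

Emit:
jog_arm(plan=[0,12,-0.5,0,0,0,1,0,24,-0.5,0,0,0,1,0,36,-0.5,0,0,0,1,0,46.3,-0.5,0,0,0,1,0,46.3,-0.5,0,0,0,1,0,46.3,-0.5,0,0,0,1,0,46.3,-0.5,0,0,0,1])

```text
clock: 17.88
ee_pos: [0.6252, 0.1721, 0.2275]
ee_rot: [53.7, 90.0, 57.2]
force: [0.4, 0.0, -4.9]
grip_width: 0.108
```

Run:
```python
from h import *
go([((.6255,.1712,.227),3.4)])
w=grab_frame("wrist");np.savez("w18.npz",**w);crop(w["image"],240,40,320,120,"w18c.png")
s=grab_frame("side"); crop(s["image"],220,80,300,160,"s18.png");np.savez("s18.npz",**s)
```

```text
now [0.6252 0.1721 0.2275] jaw 3.45 clk 17.875 grip 0.108 F [ 0.4  0.  -4.9] q [-46.  21.  36.  86. -13.  77.  -5.]
[0.5, -0.9, 0.2] [0.0009, 0.0001, -0.0002] rows>= 0.0
```

View pics/w18c.png

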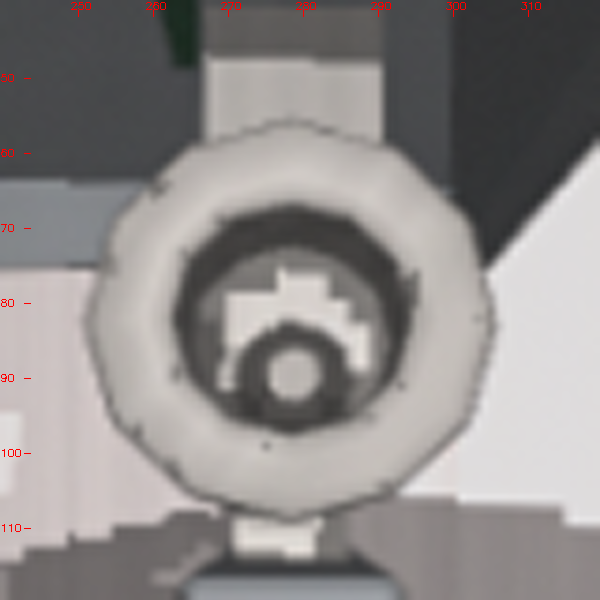

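View pics/s18.png

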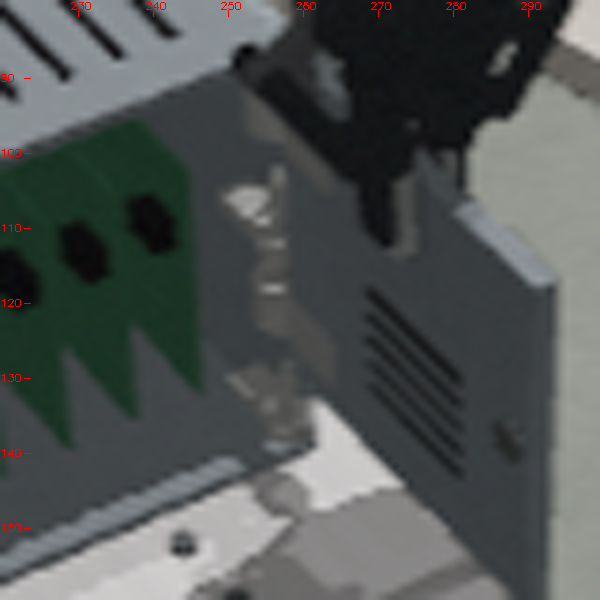

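Run:
```python
from h import *
w=dict(np.load("w18.npz")); s,p,R=cur()
T=lambda a:(R.T@(a-p)*1000).round(2)
q=lambda u,v,z:onz(w,u,v,z,True)
print(T(q(278.4,82.2,p[2]-.0065)),T(q(278.7,89.5,.178)), "pinbase dark", T(q(278.7,92.5,.168)))
go([((.6255,.1712,.227),3.4)])
```

```text
[ 6.52 91.61 -0.46] [49.54 90.97 -0.3 ] pinbase dark [59.54 89.82 -0.29]
now [0.6252 0.1722 0.2275] jaw 3.46 clk 17.975 grip 0.105 F [ 0.   0.4 -5. ] q [-46.  21.  36.  86. -13.  77.  -5.]
[0.5, -1.0, 0.2] [0.001, 0.0001, -0.0002] rows>= 0.0
```

Emit:
jog_arm(plan=[5,-0.4,0,0,0,0,1,10,-0.4,0,0,0,0,1,15,-0.4,0,0,0,0,1,20,-0.4,0,0,0,0,1,25,-0.4,0,0,0,0,1,30,-0.4,0,0,0,0,1,30,-0.4,0,0,0,0,1])

```text
clock: 18.85
ee_pos: [0.6249, 0.1722, 0.1969]
ee_rot: [-168.8, 89.9, -165.3]
force: [-0.1, -0.1, -3.8]
grip_width: 0.108
```

Run:
```python
from h import *
go([((.6250,.1717,.1805),3.4)])
w=grab_frame("wrist");np.savez("w19.npz",**w);crop(w["image"],240,40,320,120,"w19c.png")
```

```text
now [0.6249 0.1722 0.1969] jaw 3.49 clk 18.85 grip 0.108 F [-0.1 -0.1 -3.8] q [-45.  22.  36.  89. -13.  73.  -4.]
[16.4, -0.5, 0.1] [0.0016, -0.0009, 0.0002] rows>= 0.3
```

View pics/w19c.png

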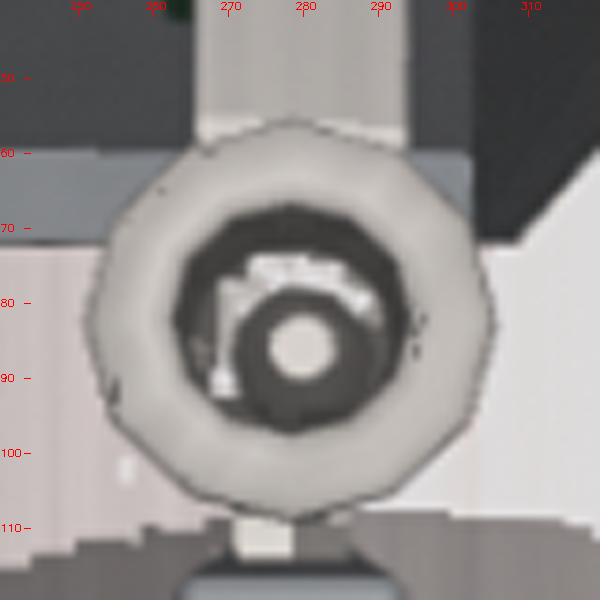

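Run:
```python
from h import *
w=dict(np.load("w19.npz")); s,p,R=cur()
T=lambda a:(R.T@(a-p)*1000).round(2)
q=lambda u,v,z:onz(w,u,v,z,True)
f=lambda X,Y:(X/7.5+239.5,Y/7.5+39.5)
print(T(q(*f(292,320),p[2]-.0065)),T(q(*f(302,348),.178)))
```

```text
[ 6.49 91.65 -0.69] [19.22 90.98 -0.13]
```

Emit:
jog_arm(plan=[3,-0.6,0.5,0,0,0,1,6,-0.6,0.5,0,0,0,1,9,-0.6,0.5,0,0,0,1,12,-0.6,0.5,0,0,0,1,14,-0.6,0.5,0,0,0,1,15,-0.6,0.5,0,0,0,1,16,-0.6,0.5,0,0,0,1,16,-0.6,0.5,0,0,0,1])

```text
clock: 19.9
ee_pos: [0.6257, 0.1716, 0.1814]
ee_rot: [72.9, 90.0, 76.4]
force: [0.4, -0.2, -4.8]
grip_width: 0.104
```

Run:
```python
from h import *
go([((.6250,.1717,.1805),3.4)])
w=grab_frame("wrist");np.savez("w20.npz",**w);crop(w["image"],240,40,320,120,"w20c.png")
s=grab_frame("side"); crop(s["image"],220,80,300,160,"s20.png")
```

```text
now [0.6257 0.1716 0.1814] jaw 3.5 clk 19.9 grip 0.104 F [ 0.4 -0.2 -4.8] q [-45.  23.  36.  90. -14.  72.  -4.]
[0.9, 0.1, -0.7] [0.0017, 0.0, -0.0] rows>= 0.0
```

View pics/w20c.png

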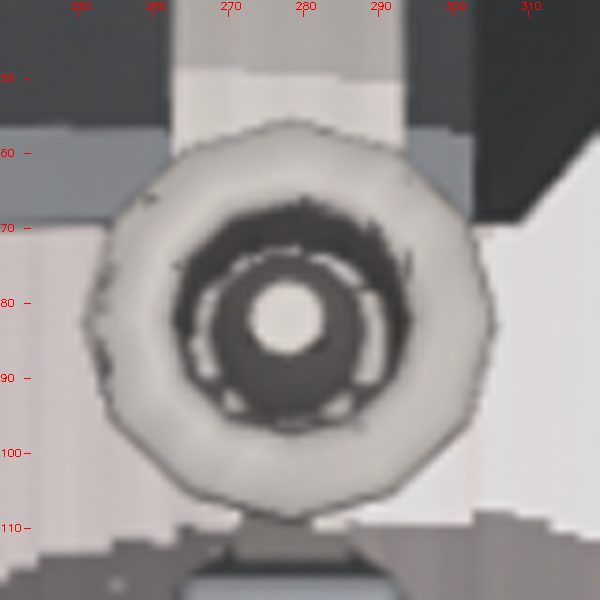

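View pics/s20.png

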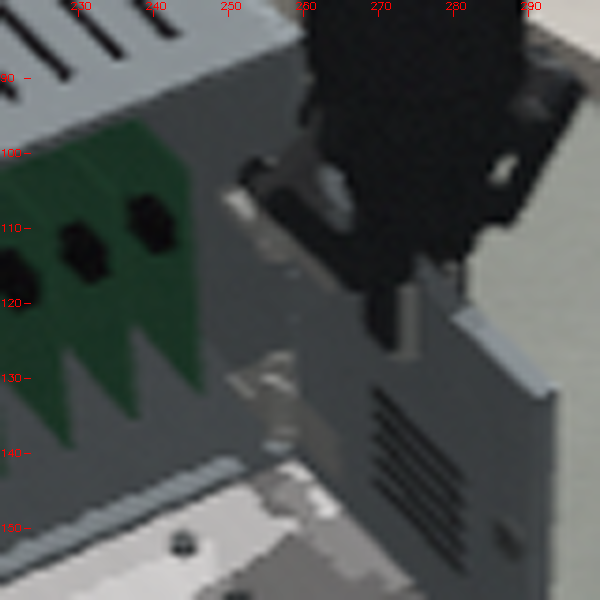

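Emit:
jog_arm(plan=[1,0,0,0,0,0,1,1.5,0,0,0,0,0,1,2,0,0,0,0,0,1,2,0,0,0,0,0,1])

```text
clock: 20.5
ee_pos: [0.626, 0.1716, 0.1802]
ee_rot: [26.0, 89.9, 29.5]
force: [-1.2, -1.7, 2.2]
grip_width: 0.102
```

Emit:
jog_arm(plan=[1,0,0,0,0,0,1,1,0,0,0,0,0,0.4,1,0,0,0,0,0,0,1,0,0,0,0,0,-1,1,0,0,0,0,0,-1,1,0,0,0,0,0,-1,1,0,0,0,0,0,-1,1,0,0,0,0,0,-1])

```text
clock: 21.5
ee_pos: [0.6257, 0.1716, 0.1785]
ee_rot: [32.8, 90.0, 36.3]
force: [0.2, -1.0, 0.2]
grip_width: 1.002
```

Run:
```python
from h import *
go([((.6250,.1717,.3),3.4)])
w=grab_frame("wrist");cv2.imwrite("pics/w21.png",w["image"])
```

```text
now [0.6257 0.1716 0.1785] jaw 3.5 clk 21.5 grip 1.002 F [ 0.2 -1.   0.2] q [-45.  23.  36.  90. -14.  72.  -4.]
[-121.5, 0.2, -0.7] [0.0017, 0.0001, -0.0001] rows>= 1.9
```

View pics/w21.png

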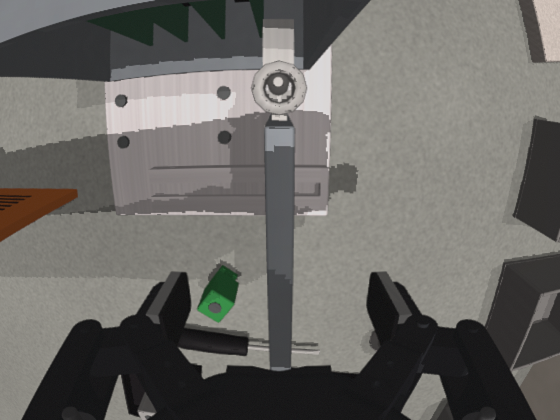

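Released, and the fingers are clear. I'll retreat straight up and then back out of the cameras' view.

Emit:
jog_arm(plan=[-20,0,0,0,0,0,-1,-60,0,0,0,0,0,-1,-110,0,0,0,0,0,-1,-140,0,0,0,0,0,-1,-140,-50,0,0,0,0,-1,-140,-100,0,0,0,0,-1,-140,-150,0,0,0,0,-1,-140,-200,0,0,0,0,-1,-140,-200,0,0,0,0,-1,-140,-200,0,0,0,0,-1])

```text
clock: 22.8
ee_pos: [0.6381, -0.0277, 0.3196]
ee_rot: [34.5, 89.9, 38.0]
force: [0.4, 0.5, -1.0]
grip_width: 0.998
```

Run:
```python
from h import *
s,p,R=cur(); print(p,s["force"],s["joint_velocities"].round(1))
t=grab_frame("top"); sd=grab_frame("side"); w=grab_frame("wrist")
cv2.imwrite("pics/t22.png",t["image"]);crop(sd["image"],190,60,310,180,"s22.png");cv2.imwrite("pics/s22f.png",sd["image"]);cv2.imwrite("pics/w22.png",w["image"])
crop(t["image"],120,140,220,240,"t22c.png")
```

```text
[ 0.63813985 -0.02766615  0.31959035] [ 0.37011212  0.54435872 -0.98437671] [-1.4  0.5 -1.5  0.2 -0.1 -0.2  0.1]
```

View pics/s22f.png

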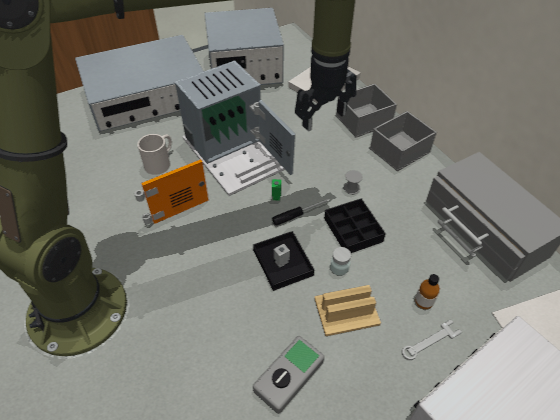

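View pics/s22.png

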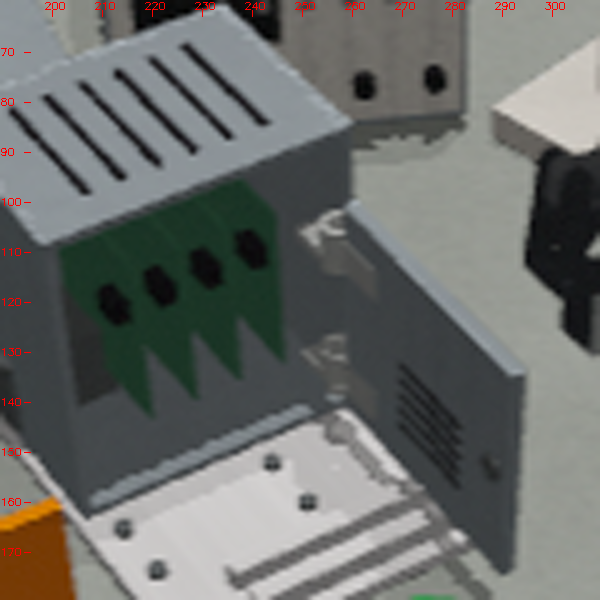

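View pics/t22.png

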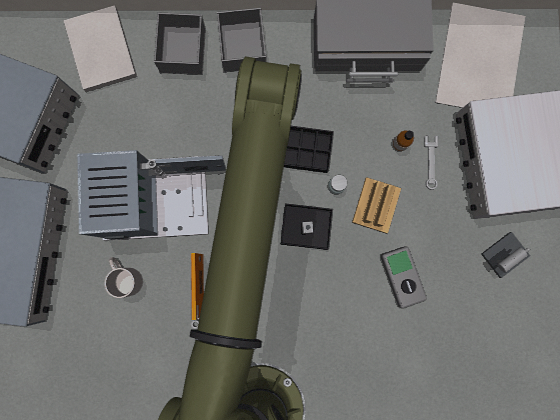

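View pics/w22.png

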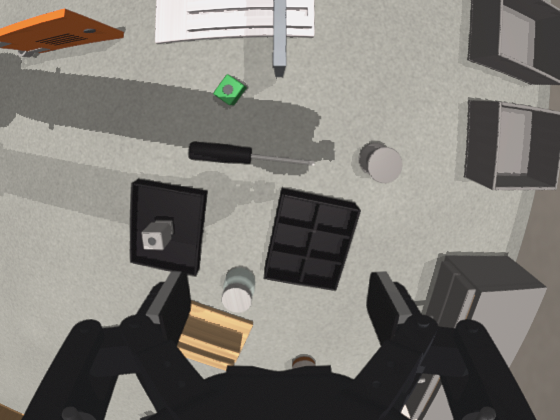

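Run:
```python
from h import *
t=grab_frame("top"); sd=grab_frame("side")
crop(t["image"],140,145,240,185,"t23.png"); crop(sd["image"],240,90,310,185,"s23.png")
c=np.array([.6195,.2625])+.173*np.array([.0593,-.998])
for z in(.197,.207): print(z,proj(t,(*c,z)),proj(sd,(*c,z)))
```

```text
0.197 (np.float64(219.87683980279598), np.float64(157.26376224880335)) (np.float64(291.3794240284809), np.float64(132.12677109224975))
0.207 (np.float64(219.45318998472055), np.float64(156.41217748365605)) (np.float64(291.46143284549663), np.float64(129.09366035957015))
```

View pics/s23.png

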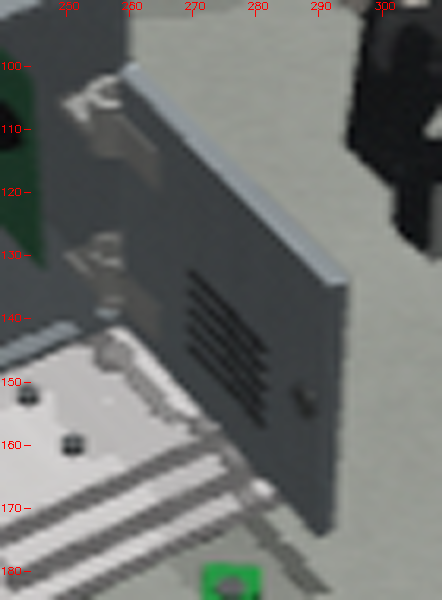

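View pics/t23.png

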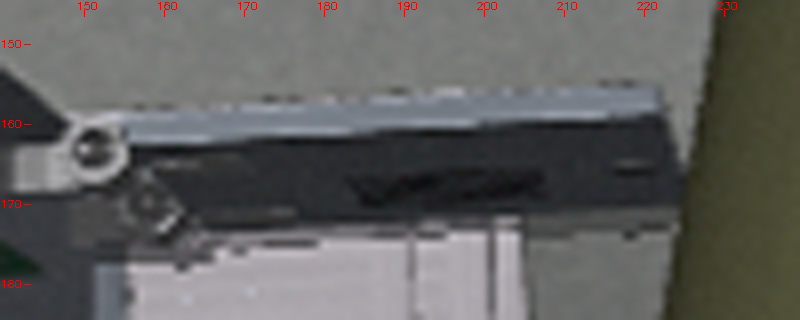

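Run:
```python
from station import *
s=get_state(); print(s["clock"],s["force"],s["joint_velocities"].round(2)); print(job_done())
```

```text
23.05 [ 0.32752744  0.4802943  -0.51843821] [ 0.23  0.15  0.33  0.15  0.1  -0.02 -0.01]
the job is handed in; nothing more can be done
None
```

The dog is in the plain tray and the door is hung on both hinge pins with the gripper off it. I handed the job in at 23.05 s of the 64 s allowed. `job_done` gives no verdict, so what follows is from my own checks.

- **Dog:** I slid it to the slot's open end, lifted it out, and set it down near the middle of the plain tray. The last side, top and wrist views show it standing there, released.
- **Door:** I took it from the stand, turned it to a right angle with the cabinet, and lowered it onto the pins. The wrist camera showed the upper pin near the centre of the bore on the way down.
- **Fully home:** On contact the vertical force went from about -4.8 N to +2.2 N, at a tool height of 0.1802 m against the 0.1805 m expected. After release, the door's outer top corner in the side view was about 1 pixel (roughly 3 mm) from where a seated door should be. The 6 mm limit is therefore met, but I can't say more closely than that. The lower knuckle's seating was judged from its fixed offset to the upper one; I did not measure it separately.
- **Rest of the bench:** In the last views the bystanders, the green dog and the orange door looked unmoved. I judged this by eye. The arm stood clear with only sensor-noise forces.

No check failed. The two cameras' first readings of the dog and the pins differed by up to about 4 mm, and the closer wrist views settled the positions used.

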